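# Move a spotlight head from the swivel stand to the light-up test nest

### The job

The lamp head hangs by its two trunnions in the fork of the swivel stand. Lift it straight up out of the slots without letting it swing or dragging the stand, stand it upright on the bench mat and let go, then take it by the other pair of sides and lower it gently between the glare screens of the test nest, over the contact stem and the locating pin together, until it sits fully home; leave it there upright and leave everything else where it is.

Things in the scene. Friction and masses are not known exactly. Their poses are not given: they have to be found in the camera images.
- lamp_head: Square grey spotlight head, glass front up, 60 x 60 mm over its flat sides (fins flush), 112 mm high, 0.45 kg. Origin: centre of the underside, z up. Steel trunnions stick out of its +y and -y sides. x sides clear for fingers; on the y sides only the top 37 mm is. It hangs in the stand, swinging freely about the trunnions, weight below them.
- swivel_stand: Loose fork stand, 2.2 kg: base plate 150 (x) x 130 (y) x 12 mm; two aluminium arms at +y and -y, 35 to 45 mm from the middle (screw feet to 63 mm), 46 mm wide (x), tops 146 mm above the bench, level with the hanging lamp's rim: only the lamp's x sides can be gripped there. Slots 13 mm wide, open on top, hold the trunnions. Origin: centre of the base underside, z up.
- test_nest: Fixed black test nest, base 116 mm (x), y from -55 to +95 mm, 22 mm high. Dark steel glare screens at +x and -x: inner faces 37 mm from the middle (7 mm beside the seated lamp), edges to 55 mm, 96 mm long (y), tops 154 mm above the bench: only the lamp's y sides can be gripped there. Lamp seated: same yaw as the nest. Origin: on the bench under the stem, z up.
- nest_seat (a point): Top of the 56 mm square steel seat plate at the foot of the contact stem, 26 mm above the bench, axes as the nest. The lamp head's origin is here when fully home. The stem rises 36 mm from here, diameter 16 mm, tip tapered.
- multimeter: Bystander: orange and black multimeter lying on the bench, 141 x 77 x 42 mm, origin centre of underside.
- screwdriver: Bystander: screwdriver with yellow handle lying on the bench, 177 mm long along its y, 25 mm high, origin centre of underside.
- tape_roll: Bystander: black roll of tape lying flat, diameter 62 mm, 18 mm high, origin centre of underside.
- screw_bin: Bystander: blue open-front bin of screws, 133 x 100 x 56 mm, origin centre of underside.
- nest_pin (a point): Foot of the locating pin on the seat plate, 19.5 mm from the stem towards the nest's +x; pin diameter 7 mm, 28 mm high, tip tapered. The bench midway between nest and stand is bare.
- lamp_pin_hole (a point): On the lamp's underside, 19.5 mm from its origin towards its +x: round hole of diameter 10 mm for the locating pin; a dark strip on the front glass, 8 x 40 mm, marks this side (+x) from above. The hole for the stem is at the origin, diameter 19 mm. Underside 8 mm thick, hollow above it for 70 mm.
- lamp_trunnions (a point): Middle of the lamp between its trunnions, 66 mm above its underside; they lie along the lamp's y: pins of diameter 10 mm, with a boss of radius 9 mm out to 33 mm and an end disc of radius 8 mm at 47 to 51 mm from the middle.
- stand_pivot (a point): Point of the stand midway between the V bottoms of its slots, 98 mm above the bench, axes as the stand; the lamp's trunnion middle is here while it hangs, its underside 32 mm above the bench and its axes parallel. Raised 55 mm its trunnions are free of the slots, raised 115 mm its underside is above the arms.
Not all that is in view belongs to the job. Of the things shaped like the lamp_head, the grey one is meant. What is shaped like the test_nest but purple is not meant.

How it is judged:
By the outcome, as a careful person would: the job done as asked, in the order asked, and still so for the second after the job is handed in, with the robot touching nothing.
It also fails if it takes over 70 s, if anything falls off the work surface, if the arm or the gripper's body presses on something with over 40 N, if the wrist force passes 120 N, or if a joint passes its speed limit or range.

### The arm

A 7-joint arm with a two-finger parallel gripper is mounted at the origin on the work surface; the furniture and walls round the work are solid. World frame = base frame: x ahead of the robot, y to its left, z up, the work surface at z = 0. Lengths are in m, angles in rad, forces in N, time in s.
With the tool pointing down it reaches from about 0.425 to 0.925 m from the base axis. Payload 6.8 kg.
Tool frame: the origin (TCP) lies on the centre line of the jaws, within the pads' length; the fingertips stand bot.tip_reach ahead of it and the grasp point (between the pads) lies 3 mm ahead of it (bot.tip_reach is the distance from the TCP to the fingertips, in m); z points along the fingers, y is the line along which they close (so a half turn about z gives the same grasp; the last joint's range is limited). The gripper opens to 85 mm and grips with 20 to 120 N. Pads are 22 mm wide; open, the fingers measure 114 mm over their backs; the gripper's body (76 mm by 85 mm) begins 54 mm behind the grasp point. The pads swing forward as they close: fully open they stand 13 mm farther back than shut.
Start: joints at [-1.256, 0.477, 0.022, 1.555, -0.011, 1.109, -0.083], TCP at [0.277, 0.616, 0.253] pointing down, gripper open.
Joint ranges: [-2.96, 2.96], [-0.34, 2.1], [-1.41, 1.46], [0.24, 2.44], [-1.37, 4.51], [0.17, 1.92], [-2.96, 2.96]. Speed limits (rad/s): [2.39, 2.39, 3.14, 3.14, 3.14, 3.14, 3.14].

### API

Orientations are given as a unit quaternion [w, x, y, z].
In Python, from station import bot gives the robot as it stands.
- The arm moves only by the tool jog_arm, never from a script. Its argument "deltas" is a list of rows, each a list of 7 numbers: the shift along the world's x, y, z in m, then the turn, a rotation vector about the world's x, y, z in rad, then the opening, from 0 (shut) to 1 (fully open). In form: [[x, y, z, rx, ry, rz, grip], ...]. A call has 1 to 10 rows; each row shifts and turns the commanded pose from where the row before left it; what a row does not reach is not made up. A row lasts 1/10 s, in which the tool goes at most 50 mm and 8.59 degrees, less where a joint would pass 70% of its speed; a pose out of reach is approached as far as the arm can. A call with a gripper value outside its range is refused whole. The fingers move at their own pace and stop on an object; "newtons" is the grip in N (left out, the last holds). Time passes only in rows, so rows that do not move let the fingers close. It gives the time, the measured TCP pose, the force, the opening and the grip force at its end, in the units of the state.
- bot.get_obs(): the state, without advancing time (a new reading comes with each control period).
- bot.read_camera(name): name is "scene" or "top"; returns a dict with "img" (384x512x3 uint8, red, green, blue), "K" (3x3 intrinsics, pixels), "eye" and "attitude" of the camera in the world. Camera axes: x right, y down, z forward; pixel columns grow to the right and rows downward; lengths in m; the calibration is good to about 2 mm. A picture is of the moment at which its call begins. There is no depth.
- bot.hand_in(): hands the job in; it is judged then, once.
The state is a dict: "t": time; "q": joint angles; "joint_vel": joint speeds; "joint_torque": joint torques, N m; "eef_pos": TCP position; "tool_rot": TCP orientation; "contact_force": force on the tool from outside, world axes, zero at the start; "torque": the same for the moment, N m; "gripper_width": opening from 0.0 (shut) to 1.0 (fully open); "grasp_force": force on a finger pad.
Only numpy, scipy, OpenCV 4.12 (cv2) and the standard library are available. Lean on these libraries where they do the work, as an engineer would, in place of code of your own. Each camera call takes 0.05 s, during which the arm holds its last target. There are 200 camera calls.

## Working session

There is one attempt and no reset: what is moved stays moved. The work goes in short steps, Python scripts to look and compute and a tool call to move; the robot and the scene stay as the last step left them, time stands still between calls to the robot, and variables do not carry over. Pictures are saved under pics/ and viewed, at most 10 in all, crops included, and the job is handed in when it is done.

Besides the shell and the picture viewer there is one more tool, called after ">>>" by a JSON object that holds its "op" and its "data". jog_arm: Moves the arm, as the interface text tells. Its arguments: {"type":"object","properties":{"deltas":{"type":"array"},"newtons":{"type":"number"}},"required":["deltas"]}

```bash
ls; mkdir -p pics
cat > h.py <<'E'
import numpy as np, cv2
from station import bot
from scipy.spatial.transform import Rotation as R
def rot(a):
    a=np.asarray(a,float)
    return a if a.shape==(3,3) else R.from_quat(np.r_[a[1:],a[0]]).as_matrix()
def ray(c,u,v,z):
    K,e,A=np.array(c["K"]),np.array(c["eye"]),rot(c["attitude"])
    d=A@np.linalg.solve(K,[u,v,1]); return e+d*(z-e[2])/d[2]
def proj(c,p):
    K,e,A=np.array(c["K"]),np.array(c["eye"]),rot(c["attitude"])
    q=K@(A.T@(np.asarray(p,float)-e)); return q[:2]/q[2]
def save(c,n,box=None,s=1):
    im=c["img"]
    if box: im=im[box[1]:box[3],box[0]:box[2]]
    cv2.imwrite("pics/"+n,cv2.resize(im,None,fx=s,fy=s,interpolation=cv2.INTER_CUBIC)[:,:,::-1])
E
python3 - <<'E'
from h import *
import pickle
o=bot.get_obs(); print(o); print(bot.tip_reach)
cs={}
for n in("scene","top"):
    c=bot.read_camera(n); cs[n]=c; save(c,n+"0.png",s=1.5); print(n,c["K"],c["eye"],c["attitude"])
pickle.dump(cs,open("c0.pkl","wb"))
E
```

```text
pics
{'t': 0.0, 'q': array([-1.25608789,  0.47776406,  0.02237386,  1.55649825, -0.01149204,
        1.10927494, -0.08308165]), 'joint_vel': array([-4.13955982e-04, -6.44311109e-04,  9.33823772e-04, -8.66129912e-05,
        6.10494754e-04, -5.77712789e-04, -1.17407557e-03]), 'joint_torque': array([-5.98123770e-04, -5.96440315e+01,  1.60748418e+00, -2.81208247e+01,
        1.24620635e-02,  9.02533997e-03, -7.05655950e-06]), 'eef_pos': array([0.27676899, 0.61502769, 0.25233075]), 'tool_rot': array([-1.13032430e-04,  2.09826770e-01,  9.77738156e-01, -9.00923863e-04]), 'contact_force': array([-0.31783249, -0.14393584,  0.18113261]), 'torque': array([ 0.02395522, -0.00705679, -0.01988462]), 'grasp_force': 0.0, 'gripper_width': 0.9984088454870126}
0.022
scene [[455.057277     0.         247.8911964 ]
 [  0.         455.057277   193.85691325]
 [  0.           0.           1.        ]] [-0.12481069 -1.06548478  0.84565223] [-0.46903199  0.83095368 -0.26472268  0.13945208]
top [[480.37664042   0.         257.41142666]
 [  0.         480.37664042 188.64146343]
 [  0.           0.           1.        ]] [ 0.31821132 -0.03249671  1.56194403] [ 0.0641459  -0.69708637  0.71197788 -0.05516694]
```

View pics/top0.png

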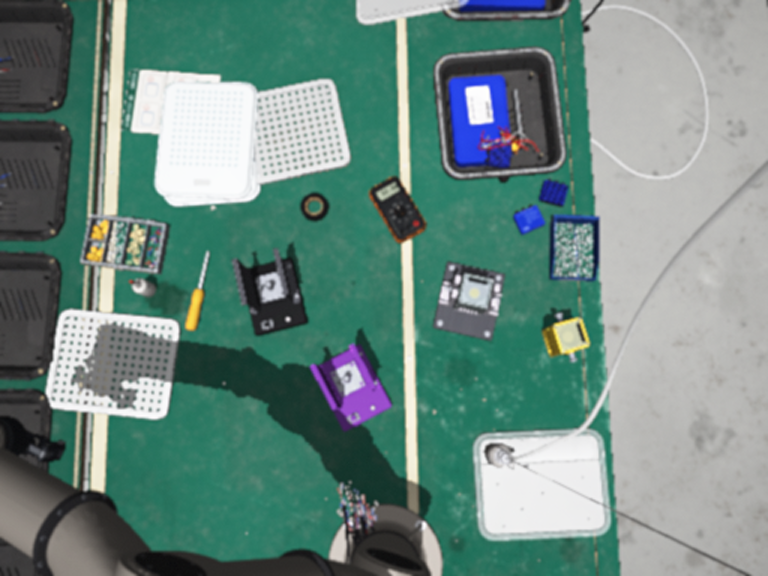

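View pics/scene0.png

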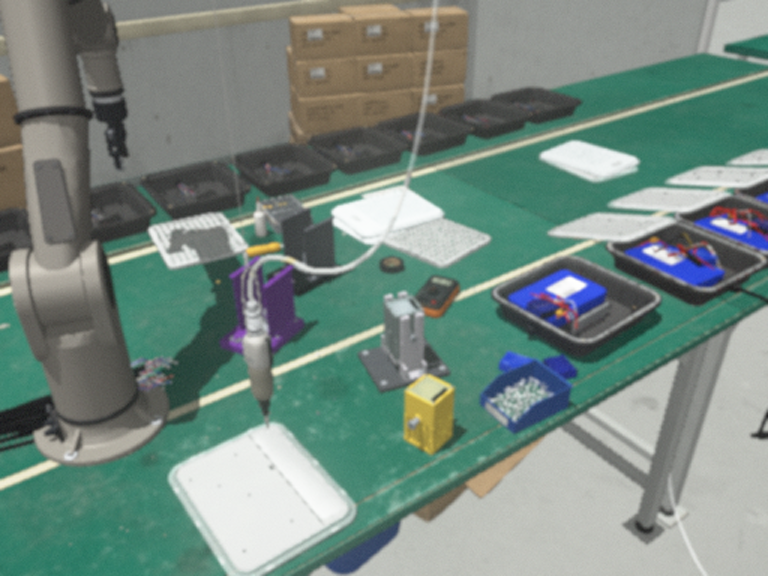

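Top view (1.5x): candidates for the lamp are the grey one in the stand at (475,293) and the yellow decoy at (568,337). For the nest they are the black one at (272,290) and the purple decoy at (350,378). I choose the grey lamp and the black nest, and check both in a close crop.

Run:
```python
from h import *
import pickle
cs=pickle.load(open("c0.pkl","rb"));im=cs["top"]["img"]
f=lambda b:cv2.resize(im[b[1]:b[3],b[0]:b[2]],None,fx=6,fy=6,interpolation=cv2.INTER_CUBIC)
a=f((283,165,347,235));b=f((150,160,214,230))
o=np.hstack([a,b])
cv2.imwrite("pics/crop1.png",o[:,:,::-1]);print(o.shape)
im=cs["scene"]["img"]; 
save(cs["scene"],"crop2.png",(170,130,310,265),5)
```

```text
(420, 768, 3)
```

View pics/crop1.png

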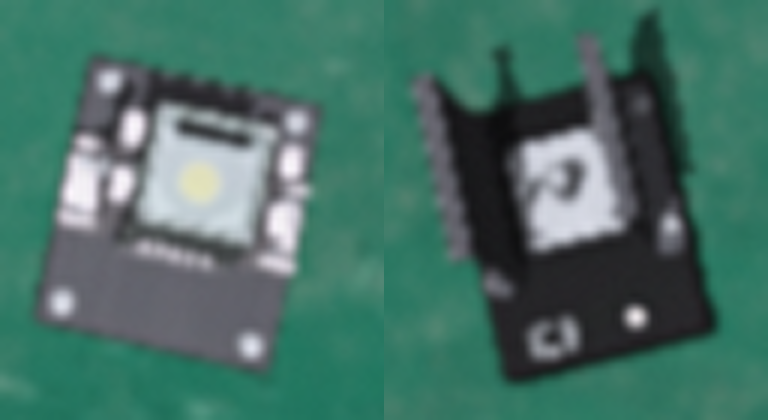

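Left crop: the grey lamp in the stand, with the strip at (215,132) facing image-up (lamp +x). Base corners are at (92,57), (322,105), (268,372) and (38,318). Right crop: the black nest, with base corners at (508,380), (716,325) and (645,75). The screens are left and right, the long base side points down (+y), and the stem and pin are near (570,180) and (540,180).

View pics/crop2.png

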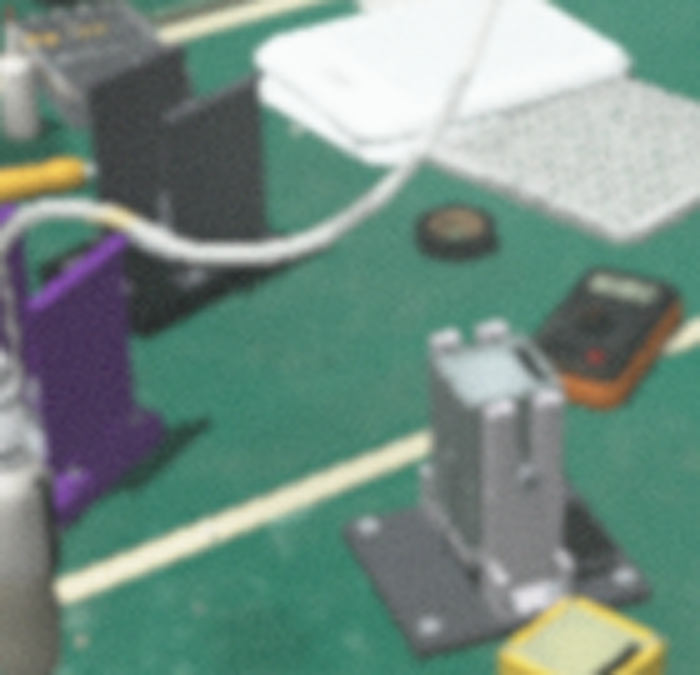

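```bash
cat >> h.py <<'E'
from scipy.optimize import least_squares
def fit(c,pts,x0):
    """pts: list of (local xyz, pixel); returns x,y,yaw, residual px"""
    L=np.array([p[0] for p in pts],float);P=np.array([p[1] for p in pts],float)
    def f(v):
        W=L@R.from_euler('z',v[2]).as_matrix().T+[v[0],v[1],0]
        return np.concatenate([proj(c,w)-p for w,p in zip(W,P)])
    r=least_squares(f,x0,loss='soft_l1'); return r.x,r.fun.reshape(-1,2).round(1)
E
python3 - <<'E'
from h import *
import pickle
c=pickle.load(open("c0.pkl","rb"))["top"]
P=lambda u,v,o: (u/6+o[0]-.4,v/6+o[1]-.4)
s=(283,165);n=(150-64,160)
print(ray(c,315,197,0.1),ray(c,180,192,.026),"up",ray(c,315,187,.1))
A=[(.075,.065),(.075,-.065),(-.075,-.065),(-.075,.065)]
px=[(92,57),(322,105),(268,372),(38,318)]
pts=[((a[0],a[1],.012),P(*p,s)) for a,p in zip(A,px)]
x,r=fit(c,pts,[*ray(c,315,197,.1)[:2],-.2]);print("stand",x,r.tolist())
# lamp glass corners at z=.144
lp=[(155,103),(277,125),(256,250),(137,225)]
g=[(.03,.03),(.03,-.03),(-.03,-.03),(-.03,.03)]
x,r=fit(c,[((a[0],a[1],.144),P(*p,s)) for a,p in zip(g,lp)],x);print("lamp",x,r.tolist())
npx=[((.058,.095,.022),(508,380)),((-.058,.095,.022),(716,325)),((-.058,-.055,.022),(645,75)),
 ((.028,.028,.026),(535,250)),((-.028,.028,.026),(625,235)),((-.028,-.028,.026),(605,127))]
x,r=fit(c,[(a,P(*p,n)) for a,p in npx],[*ray(c,180,192,.026)[:2],1.7]);print("nest",x,r.tolist())
for q in [(0,0,.062),(.0195,0,.054)]:
    w=R.from_euler('z',x[2]).apply(q)+[x[0],x[1],0]; print((proj(c,w)+.4-np.array(n))*6)
E
```

```text
[ 0.53774976 -0.19279378  0.1       ] [0.57495496 0.23603562 0.026     ] up [ 0.56892101 -0.19404195  0.1       ]
stand [ 0.54157691 -0.1941821  -0.24089962] [[-0.2, -0.5], [0.4, -0.1], [0.4, 0.1], [-0.7, 0.4]]
lamp [ 0.54053999 -0.19422422 -0.20409898] [[0.3, 0.6], [-0.2, 0.5], [0.0, -0.8], [-0.1, -0.3]]
nest [0.57778012 0.23558136 1.82380326] [[-0.2, 1.3], [-0.0, 0.7], [0.3, -1.4], [-0.9, 0.4], [0.8, -1.7], [-0.1, -0.1]]
[555.50639261 178.15220686]
[522.66107606 190.49324898]
```

Scene crop: the grey lamp hangs in the fork at about (495,380), with stand base corners at (345,525), (428,655) and (650,592). The nest's front base corner is at (145,335) and its screen tops are at (163,118)–(262,72) and (90,93)–(185,48). I'll run a joint fit over both cameras.

```bash
cat >> h.py <<'E'
def fit2(sets,x0):
    """sets: list of (cam,[(local,pixel)])"""
    def f(v):
        M=R.from_euler('z',v[2]).as_matrix()
        return np.concatenate([proj(c,M@np.array(a)+[v[0],v[1],0])-p for c,pts in sets for a,p in pts])
    r=least_squares(f,x0,loss='soft_l1'); return r.x,r.fun.reshape(-1,2).round(1).tolist()
E
python3 - <<'E'
from h import *
import pickle
cs=pickle.load(open("c0.pkl","rb"));t,sc=cs["top"],cs["scene"]
P=lambda u,v,o,k=6: (u/k+o[0]-.4,v/k+o[1]-.4)
s=(283,165);n=(86,160);S=(170,130)
x0=[.577,.236,1.82]
top=[(a,P(*p,n)) for a,p in [((.058,.095,.022),(508,380)),((-.058,.095,.022),(716,325)),((-.058,-.055,.022),(645,75)),
 ((.041,-.048,.154),(427,78)),((.041,.048,.154),(457,258)),((-.041,-.048,.154),(590,38)),((-.041,.048,.154),(622,215))]]
sce=[(a,P(*p,S,5)) for a,p in [((-.058,.095,.022),(145,325)),((-.041,.048,.154),(163,118)),((-.041,-.048,.154),(262,72)),((.041,.048,.154),(90,93)),((.041,-.048,.154),(185,48))]]
print("top",*fit2([(t,top)],x0));print("scene",*fit2([(sc,sce)],x0));print("both",*fit2([(t,top),(sc,sce)],x0))
sb=[(a,P(*p,S,5)) for a,p in [((-.075,.065,.012),(345,525)),((-.075,-.065,.012),(428,655)),((.075,-.065,.012),(650,592))]]
print("stand scene",*fit2([(sc,sb)],[.541,-.194,-.22]))
E
```

```text
top [0.5785666  0.23487313 1.80514248] [[-0.6, 0.8], [-0.3, 0.9], [0.9, -1.4], [-0.6, -0.5], [1.4, 0.1], [-1.2, -0.7], [0.7, 0.4]]
scene [0.57375808 0.22745423 1.80065028] [[0.1, -0.4], [0.4, 0.9], [0.4, 0.9], [-1.0, -0.8], [-0.1, -0.5]]
both [0.57792544 0.23411642 1.80038577] [[-0.5, 1.0], [-0.1, 1.2], [1.2, -1.2], [-0.3, -0.4], [1.5, 0.3], [-0.9, -0.4], [0.9, 0.7], [0.2, -1.5], [0.5, -0.1], [0.4, -0.1], [-0.8, -1.7], [-0.1, -1.4]]
stand scene [ 0.53935029 -0.19872648 -0.23411773] [[-0.2, 0.4], [-0.9, -0.2], [2.1, -0.3]]
```

>>> {"op": "jog_arm", "data": {"deltas": [[0.03,-0.035,0.02,0,0,-0.14,1],[0.03,-0.04,0.02,0,0,-0.14,1],[0.03,-0.04,0.02,0,0,-0.14,1],[0.03,-0.04,0.02,0,0,-0.14,1],[0.03,-0.04,0.02,0,0,-0.14,1],[0.03,-0.04,0.0,0,0,-0.14,1],[0.03,-0.04,0.0,0,0,-0.14,1],[0.02,-0.045,0,0,0,-0.14,1],[0.01,-0.045,0,0,0,-0.14,1],[0.01,-0.045,0,0,0,-0.1,1]], "newtons": 40}}

```text
t: 1.1
eef_pos: [0.5185, 0.215, 0.3471]
tool_rot: [0.0, 0.78, 0.626, -0.0]
contact_force: [1.5, -0.4, -0.1]
gripper_width: 1.0
grasp_force: 0.0
```

>>> {"op": "jog_arm", "data": {"deltas": [[0.002,-0.045,0,0,0,0,1],[0.002,-0.045,0,0,0,0,1],[0.002,-0.045,0,0,0,0,1],[0.002,-0.045,-0.01,0,0,0,1],[0.002,-0.045,-0.01,0,0,0,1],[0.002,-0.045,-0.02,0,0,0,1],[0.002,-0.045,-0.02,0,0,0,1],[0,-0.045,-0.02,0,0,0,1],[0,-0.04,-0.01,0,0,0,1],[0,0,0,0,0,0,1]]}}

```text
t: 2.1
eef_pos: [0.5295, -0.1893, 0.2561]
tool_rot: [0.0, 0.781, 0.625, -0.002]
contact_force: [-0.0, 0.6, -0.0]
gripper_width: 0.999
grasp_force: 0.0
```

```bash
cat >> h.py <<'E'
def st():
    o=bot.get_obs(); M=rot(o["tool_rot"]); y=M[:,1]
    print("t",round(o["t"],2),"p",o["eef_pos"].round(4),"closeyaw",round(float(np.arctan2(y[1],y[0])),4),"tilt",M[:2,2].round(4),"F",o["contact_force"].round(1),"w",round(o["gripper_width"],3),"g",round(o["grasp_force"],1),"q7",o["q"].round(2)); return o
E
python3 - <<'E'
from h import *
import pickle
o=st();c=bot.read_camera("top");s=bot.read_camera("scene");pickle.dump({"top":c,"scene":s},open("c1.pkl","wb"))
a=cv2.resize(c["img"][140:240,265:365],None,fx=4,fy=4,interpolation=cv2.INTER_CUBIC)
b=cv2.resize(s["img"][150:250,220:320],None,fx=4,fy=4,interpolation=cv2.INTER_CUBIC)
d=cv2.resize(c["img"][160:230,150:214],None,fx=7,fy=7,interpolation=cv2.INTER_CUBIC)
o=np.hstack([a,b]);cv2.imwrite("pics/c1.png",o[:,:,::-1])
p=np.array(bot.get_obs()["eef_pos"])
for n,k in(("top",c),("scene",s)): print(n,proj(k,p),proj(k,p-[0,0,.022]))
E
```

```text
t 2.1 p [ 0.5295 -0.1893  0.2561] closeyaw -0.2215 tilt [-0.0032 -0.003 ] F [-0.   0.6 -0. ] w 0.999 g 0.0 q7 [-0.29  0.33  0.65  1.86 -0.23  1.03  0.24]
top [317.68538901 190.66284594] [316.82523449 191.95281832]
scene [264.47676639 167.95780065] [264.45744695 174.99768123]
```

View pics/c1.png

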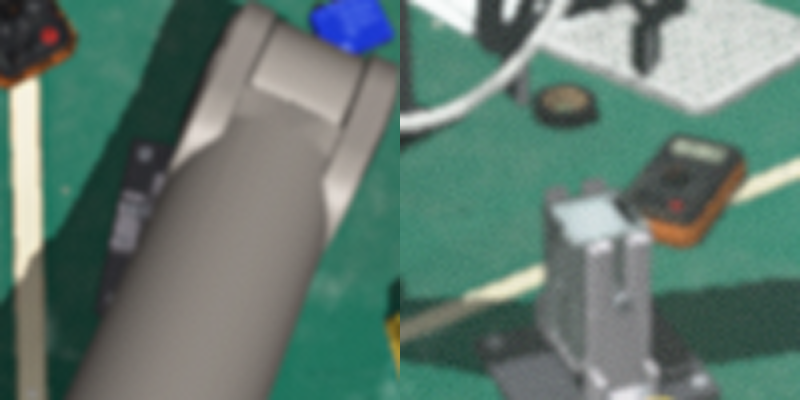

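Scene crop: the open fingers are at (515,90) and (645,75). Their midpoint, px (265,171), matches the projected TCP within about 1 px, so the calibration holds. Now I go over the lamp and down.

>>> {"op": "jog_arm", "data": {"deltas": [[0.011,-0.006,-0.02,0,0,0,1],[0,0,-0.03,0,0,0,1],[0,0,-0.02,0,0,0,1],[0,0,0,0,0,0,1],[0,0,0,0,0,0,1]]}}

```text
t: 2.7
eef_pos: [0.5438, -0.1875, 0.188]
tool_rot: [-0.0, 0.777, 0.629, 0.0]
contact_force: [-0.4, 0.2, 1.1]
gripper_width: 1.006
grasp_force: 0.0
```

Run:
```python
from h import *
import pickle
o=st();s=bot.read_camera("scene")
save(s,"c2.png",(220,150,320,250),6)
for d in ([0,0,0],[0,0,-.022]): print((proj(s,o["eef_pos"]+d)-[220,150])*6)
```

```text
t 2.7 p [ 0.5438 -0.1875  0.188 ] closeyaw -0.2101 tilt [0.0002 0.0004] F [-0.4  0.2  1.1] w 1.006 g 0.0 q7 [-0.24  0.44  0.6   1.89 -0.31  0.9   0.31]
[292.23439623 233.04951332]
[291.89728506 272.90586676]
```

View pics/c2.png

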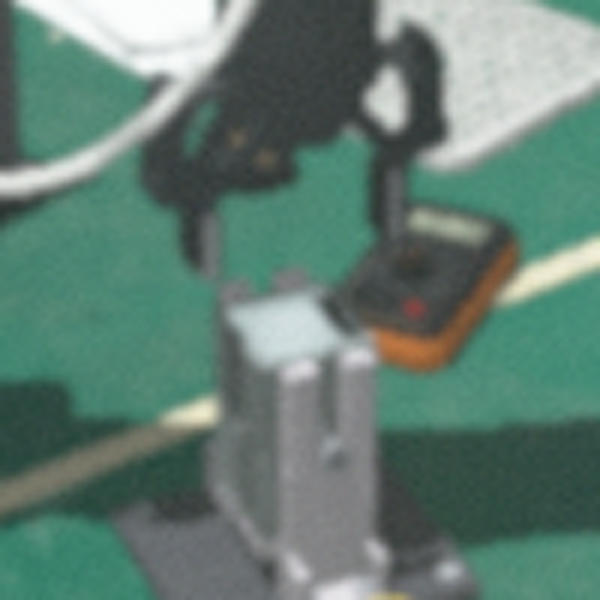

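>>> {"op": "jog_arm", "data": {"deltas": [[-0.003,-0.007,-0.015,0,0,-0.01,1],[0,0,-0.01,0,0,0,1],[0,0,0,0,0,0,1]]}}

```text
t: 3.05
eef_pos: [0.5391, -0.1956, 0.1611]
tool_rot: [-0.001, 0.781, 0.624, -0.001]
contact_force: [0.8, 0.4, -0.7]
gripper_width: 1.003
grasp_force: 0.0
```

Run:
```python
from h import *
o=st();s=bot.read_camera("scene")
for z in(.144,.032):
  for a in((.03,.03),(.03,-.03),(-.03,-.03),(-.03,.03)):
    w=R.from_euler('z',-.22).apply([*a,z])+[.5405,-.195,0]; print(z,a,((proj(s,w)-[220,150])*6).round())
for a in((.023,-.045),(-.023,-.045)):
    w=R.from_euler('z',-.23).apply([*a,.146])+[.5405,-.195,0]; print("arm",a,((proj(s,w)-[220,150])*6).round())
for a in((-.075,.065),(-.075,-.065),(.075,-.065)):
    w=R.from_euler('z',-.23).apply([*a,.012])+[.5405,-.195,0]; print("base",a,((proj(s,w)-[220,150])*6).round())
```

```text
t 3.05 p [ 0.5391 -0.1956  0.1611] closeyaw -0.2227 tilt [-0.0024  0.0006] F [ 0.8  0.4 -0.7] w 1.003 g 0.0 q7 [-0.21  0.47  0.59  1.92 -0.34  0.85  0.33]
0.144 (0.03, 0.03) [326. 277.]
0.144 (0.03, -0.03) [380. 339.]
0.144 (-0.03, -0.03) [263. 367.]
0.144 (-0.03, 0.03) [213. 304.]
0.032 (0.03, 0.03) [323. 464.]
0.032 (0.03, -0.03) [375. 530.]
0.032 (-0.03, -0.03) [263. 560.]
0.032 (-0.03, 0.03) [215. 492.]
arm (0.023, -0.045) [380. 355.]
arm (-0.023, -0.045) [289. 377.]
base (-0.075, 0.065) [108. 506.]
base (-0.075, -0.065) [204. 657.]
base (0.075, -0.065) [487. 581.]
```

>>> {"op": "jog_arm", "data": {"deltas": [[0.001,0,-0.02,0,0,0,1],[0,0,-0.02,0,0,0,1],[0,0,-0.006,0,0,0,1],[0,0,0,0,0,0,0.78],[0,0,0,0,0,0,0.78],[0,0,0,0,0,0,0.78]], "newtons": 30}}

```text
t: 3.7
eef_pos: [0.5419, -0.1961, 0.1175]
tool_rot: [0.001, 0.781, 0.624, 0.001]
contact_force: [0.3, -0.4, -0.3]
gripper_width: 0.78
grasp_force: 0.0
```

Run:
```python
from h import *
o=st()
```

```text
t 3.7 p [ 0.5419 -0.1961  0.1175] closeyaw -0.2222 tilt [ 0.0017 -0.0004] F [ 0.3 -0.4 -0.3] w 0.78 g 0.0 q7 [-0.17  0.54  0.55  1.94 -0.39  0.77  0.37]
```

>>> {"op": "jog_arm", "data": {"deltas": [[-0.001,0,0,0,0,0,0.745],[0,0,0,0,0,0,0.745]], "newtons": 30}}

```text
t: 3.9
eef_pos: [0.5404, -0.1959, 0.117]
tool_rot: [0.0, 0.781, 0.624, 0.0]
contact_force: [-0.6, 0.0, 0.2]
gripper_width: 0.745
grasp_force: 0.0
```

>>> {"op": "jog_arm", "data": {"deltas": [[0,0,0,0,0,0,0.72],[0,0,0,0,0,0,0.72]], "newtons": 30}}

```text
t: 4.1
eef_pos: [0.5402, -0.1958, 0.1166]
tool_rot: [0.0, 0.781, 0.624, 0.0]
contact_force: [0.1, -1.2, 0.4]
gripper_width: 0.716
grasp_force: 0.2
```

>>> {"op": "jog_arm", "data": {"deltas": [[0,0,0,0,0,0,0.69],[0,0,0,0,0,0,0.6],[0,0,0,0,0,0,0.6]], "newtons": 40}}

```text
t: 4.4
eef_pos: [0.5398, -0.1956, 0.1168]
tool_rot: [-0.001, 0.781, 0.624, -0.0]
contact_force: [-2.4, 1.5, 5.7]
gripper_width: 0.7
grasp_force: 41.9
```

>>> {"op": "jog_arm", "data": {"deltas": [[0,0,0.004,0,0,0,0.6],[0,0,0.008,0,0,0,0.6],[0,0,0.01,0,0,0,0.6],[0,0,0,0,0,0,0.6]], "newtons": 40}}

```text
t: 4.8
eef_pos: [0.541, -0.1962, 0.14]
tool_rot: [0.001, 0.781, 0.624, 0.001]
contact_force: [0.8, -0.3, -4.6]
gripper_width: 0.695
grasp_force: 44.1
```

>>> {"op": "jog_arm", "data": {"deltas": [[0,0,0.015,0,0,0,0.6],[0,0,0.02,0,0,0,0.6],[0,0,0.02,0,0,0,0.6],[0,0,0.02,0,0,0,0.6],[0,0,0.02,0,0,0,0.6],[0,0,0.02,0,0,0,0.6],[0,0,0.01,0,0,0,0.6],[0,0,0,0,0,0,0.6]]}}

```text
t: 5.6
eef_pos: [0.5409, -0.1962, 0.2652]
tool_rot: [0.001, 0.781, 0.624, 0.001]
contact_force: [-0.5, 1.5, -4.9]
gripper_width: 0.7
grasp_force: 45.0
```

Run:
```python
from h import *
o=st()
s=bot.read_camera("scene"); save(s,"c3.png",(200,90,320,250),4)
```

```text
t 5.6 p [ 0.5409 -0.1962  0.2652] closeyaw -0.2221 tilt [ 0.0031 -0.0003] F [-0.5  1.5 -4.9] w 0.7 g 45.0 q7 [-0.27  0.35  0.66  1.82 -0.24  1.05  0.25]
```

View pics/c3.png

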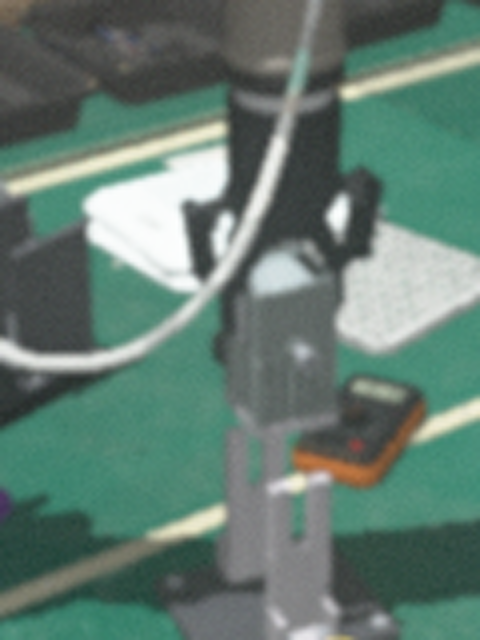

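Scene crop: the lamp is held upright and clear above the fork (at 285,340), and the stand hasn't moved. Next I carry it to the bare bench at about (0.585, 0.02) and turn it.

>>> {"op": "jog_arm", "data": {"deltas": [[0.004,0.015,0,0,0,0.06,0.6],[0.005,0.025,0,0,0,0.12,0.6],[0.005,0.03,0,0,0,0.12,0.6],[0.005,0.03,0,0,0,0.12,0.6],[0.005,0.03,0,0,0,0.12,0.6],[0.005,0.03,0,0,0,0.12,0.6],[0.005,0.03,0,0,0,0.12,0.6],[0.005,0.016,0,0,0,0.12,0.6],[0.005,0.01,0,0,0,0.1,0.6],[0,0,0,0,0,0,0.6]]}}

```text
t: 6.65
eef_pos: [0.584, 0.0235, 0.2621]
tool_rot: [-0.001, 0.383, 0.924, 0.0]
contact_force: [0.0, 0.6, -4.8]
gripper_width: 0.699
grasp_force: 44.8
```

Run:
```python
from h import *
o=st()
```

```text
t 6.65 p [0.584  0.0235 0.2621] closeyaw 0.7847 tilt [-0.0021  0.0009] F [ 0.   0.6 -4.8] w 0.699 g 44.8 q7 [-0.44  0.33  0.37  1.79 -0.14  1.05  0.77]
```

>>> {"op": "jog_arm", "data": {"deltas": [[0,0,-0.02,0,0,0,0.6],[0,0,-0.03,0,0,0,0.6],[0,0,-0.03,0,0,0,0.6],[0,0,-0.03,0,0,0,0.6],[0,0,-0.03,0,0,0,0.6],[0,0,-0.02,0,0,0,0.6],[0,0,-0.005,0,0,0,0.6],[0,0,0,0,0,0,0.6]]}}

```text
t: 7.45
eef_pos: [0.5834, 0.0197, 0.0977]
tool_rot: [-0.001, 0.387, 0.922, -0.001]
contact_force: [0.2, -0.2, -3.7]
gripper_width: 0.7
grasp_force: 45.0
```

>>> {"op": "jog_arm", "data": {"deltas": [[0,0,-0.003,0,0,0,0.6],[0,0,-0.002,0,0,0,0.6],[0,0,0,0,0,0,0.6]]}}

```text
t: 7.75
eef_pos: [0.5846, 0.0203, 0.0941]
tool_rot: [0.0, 0.386, 0.922, 0.0]
contact_force: [1.0, 0.5, -4.6]
gripper_width: 0.698
grasp_force: 45.0
```

>>> {"op": "jog_arm", "data": {"deltas": [[0,0,-0.003,0,0,0,0.6],[0,0,-0.002,0,0,0,0.6],[0,0,0,0,0,0,0.6]]}}

```text
t: 8.05
eef_pos: [0.584, 0.0202, 0.0882]
tool_rot: [-0.0, 0.386, 0.922, -0.0]
contact_force: [0.2, -0.3, -4.1]
gripper_width: 0.699
grasp_force: 45.0
```

>>> {"op": "jog_arm", "data": {"deltas": [[0,0,-0.002,0,0,0,0.6],[0,0,0,0,0,0,0.6]]}}

```text
t: 8.25
eef_pos: [0.5841, 0.0202, 0.0862]
tool_rot: [-0.0, 0.386, 0.922, -0.0]
contact_force: [-0.5, -0.2, -4.6]
gripper_width: 0.699
grasp_force: 45.0
```

>>> {"op": "jog_arm", "data": {"deltas": [[0,0,-0.001,0,0,0,0.6],[0,0,0,0,0,0,0.6]]}}

```text
t: 8.45
eef_pos: [0.5842, 0.0202, 0.0854]
tool_rot: [-0.0, 0.386, 0.922, -0.0]
contact_force: [1.2, 0.1, -4.0]
gripper_width: 0.701
grasp_force: 45.0
```

>>> {"op": "jog_arm", "data": {"deltas": [[0,0,-0.001,0,0,0,0.6],[0,0,0,0,0,0,0.6]]}}

```text
t: 8.65
eef_pos: [0.5844, 0.0201, 0.085]
tool_rot: [0.0, 0.386, 0.922, 0.0]
contact_force: [-1.8, 0.3, 1.3]
gripper_width: 0.7
grasp_force: 45.4
```

>>> {"op": "jog_arm", "data": {"deltas": [[0,0,0,0,0,0,0.72],[0,0,0,0,0,0,0.76],[0,0,0,0,0,0,1],[0,0,0,0,0,0,1],[0,0,0,0,0,0,1]]}}

```text
t: 9.15
eef_pos: [0.5843, 0.0202, 0.0845]
tool_rot: [0.0, 0.386, 0.922, 0.0]
contact_force: [1.8, 0.1, -1.1]
gripper_width: 0.998
grasp_force: 0.0
```

>>> {"op": "jog_arm", "data": {"deltas": [[0,0,0.02,0,0,0,1],[0,0,0.03,0,0,0,1],[0,0,0.03,0,0,0,1],[0,0,0.03,0,0,0,1],[0,0,0.02,0,0,-0.14,1],[0,0,0,0,0,-0.14,1],[0,0,0,0,0,-0.14,1],[0,0,0,0,0,-0.14,1],[0,0,0,0,0,-0.14,1],[0,0,0,0,0,-0.14,1]]}}

```text
t: 10.15
eef_pos: [0.5842, 0.0202, 0.2145]
tool_rot: [-0.0, 0.731, 0.683, 0.0]
contact_force: [-0.1, -0.1, -0.3]
gripper_width: 0.997
grasp_force: 0.0
```

>>> {"op": "jog_arm", "data": {"deltas": [[0,0,0,0,0,-0.14,1],[0,0,0,0,0,-0.14,1],[0,0,0,0,0,-0.14,1],[0,0,0,0,0,-0.14,1],[0,0,0,0,0,-0.14,1],[0,0,0,0,0,-0.03,1],[0,0,0,0,0,0,1]]}}

```text
t: 10.85
eef_pos: [0.5842, 0.0203, 0.2144]
tool_rot: [0.0, 0.925, 0.381, -0.0]
contact_force: [0.4, -0.1, 0.4]
gripper_width: 0.998
grasp_force: 0.0
```

Run:
```python
from h import *
import pickle
o=st()
c=bot.read_camera("top");s=bot.read_camera("scene");pickle.dump({"top":c,"scene":s},open("c2.pkl","wb"))
a=cv2.resize(s["img"][100:220,190:310],None,fx=4,fy=4,interpolation=cv2.INTER_CUBIC)
b=cv2.resize(c["img"][120:240,200:270],None,fx=4,fy=4,interpolation=cv2.INTER_CUBIC)
cv2.imwrite("pics/c4.png",np.hstack([a,b])[:,:,::-1])
for z in(.112,0):
  for u in((.03,.03),(.03,-.03),(-.03,-.03),(-.03,.03)):
    w=R.from_euler('z',.785).apply([*u,z])+[.5843,.0202,0]; print(z,u,((proj(s,w)-[190,100])*4).round())
```

```text
t 10.85 p [0.5842 0.0203 0.2144] closeyaw -0.7895 tilt [-0.0001 -0.0003] F [ 0.4 -0.1  0.4] w 0.998 g 0.0 q7 [-0.7   0.45  0.74  1.85 -0.36  0.98 -0.59]
0.112 (0.03, 0.03) [172. 295.]
0.112 (0.03, -0.03) [243. 301.]
0.112 (-0.03, -0.03) [230. 337.]
0.112 (-0.03, 0.03) [157. 331.]
0 (0.03, 0.03) [177. 409.]
0 (0.03, -0.03) [245. 414.]
0 (-0.03, -0.03) [232. 453.]
0 (-0.03, 0.03) [162. 447.]
```

View pics/c4.png

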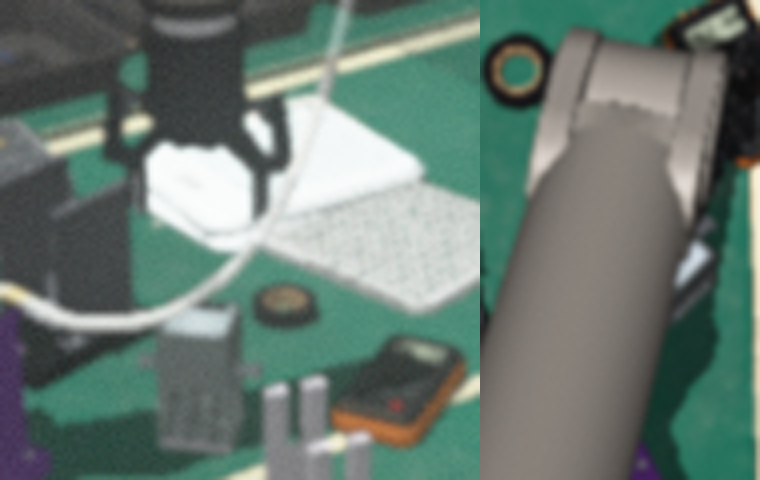

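Scene crop: the lamp stands upright on the mat, with top corners at (160,333) and (232,338) against predictions of (157,331) and (230,337). I regrip it by its y sides, keeping the fingertips above the trunnion bosses.

>>> {"op": "jog_arm", "data": {"deltas": [[0,0,-0.02,0,0,0,1],[0,0,-0.03,0,0,0,1],[0,0,-0.03,0,0,0,1],[0,0,-0.02,0,0,0,1],[0,0,-0.012,0,0,0,1],[0,0,0,0,0,0,0.78],[0,0,0,0,0,0,0.76],[0,0,0,0,0,0,0.74],[0,0,0,0,0,0,0.73]], "newtons": 25}}

```text
t: 11.85
eef_pos: [0.5844, 0.0206, 0.1035]
tool_rot: [-0.0, 0.925, 0.38, 0.001]
contact_force: [-2.6, 1.8, 2.0]
gripper_width: 0.729
grasp_force: 1.5
```

>>> {"op": "jog_arm", "data": {"deltas": [[0,0,0,0,0,0,0.715],[0,0,0,0,0,0,0.7],[0,0,0,0,0,0,0.6],[0,0,0,0,0,0,0.6],[0,0,0,0,0,0,0.6]], "newtons": 40}}

```text
t: 12.35
eef_pos: [0.5844, 0.0209, 0.1035]
tool_rot: [-0.001, 0.925, 0.38, 0.001]
contact_force: [-4.3, 2.0, 9.6]
gripper_width: 0.695
grasp_force: 41.2
```

Run:
```python
from h import *
import pickle
st()
t=pickle.load(open("c0.pkl","rb"))["top"];s=pickle.load(open("c2.pkl","rb"))["scene"]
v=[.5779,.2345,1.805]
def panel(c,b,k,lines):
    im=cv2.resize(c["img"][b[1]:b[3],b[0]:b[2]],None,fx=k,fy=k,interpolation=cv2.INTER_CUBIC)
    im=cv2.convertScaleAbs(im,alpha=1.6,beta=15)
    for L,col in lines:
        q=[(proj(c,R.from_euler('z',v[2]).apply(p)+[v[0],v[1],0])-b[:2]+.5)*k for p in L]
        cv2.polylines(im,[np.int32(np.round(q))],False,col,1)
    return im
def rect(x0,x1,y0,y1,z): return [(x0,y0,z),(x1,y0,z),(x1,y1,z),(x0,y1,z),(x0,y0,z)]
circ=lambda x,r,z:[(x+r*np.cos(a),r*np.sin(a),z) for a in np.linspace(0,6.3,20)]
L=[(rect(-.058,.058,-.055,.095,.022),(255,255,0)),(rect(-.028,.028,-.028,.028,.026),(255,0,0)),
 ([(-.037,-.048,.154),(-.037,.048,.154)],(0,255,255)),([(.037,-.048,.154),(.037,.048,.154)],(0,255,255)),
 (circ(0,.008,.055),(0,255,0)),(circ(.0195,.0035,.05),(255,0,255))]
a=panel(t,(150,160,210,228),8,L);b=panel(s,(178,130,230,198),6,L)
b=cv2.copyMakeBorder(b,0,a.shape[0]-b.shape[0],0,0,cv2.BORDER_CONSTANT)
o=np.hstack([a,b]);print(o.shape);cv2.imwrite("pics/c5.png",o[:,:,::-1])
```

```text
t 12.35 p [0.5844 0.0209 0.1035] closeyaw -0.7917 tilt [0.0004 0.0016] F [-4.3  2.   9.6] w 0.695 g 41.2 q7 [-0.61  0.6   0.63  1.93 -0.49  0.78 -0.49]
(544, 792, 3)
```

View pics/c5.png

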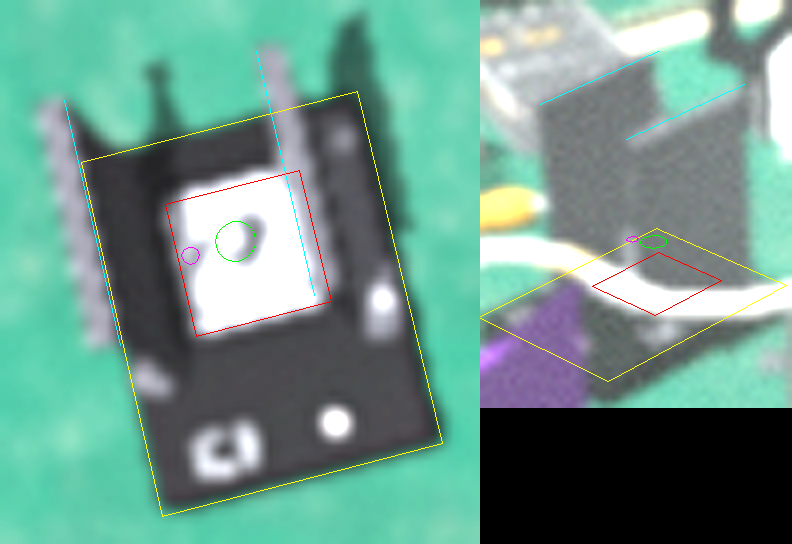

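Overlay: in the top view the nest model matches the plate (outline 166–330), the screen inner edges and the base, to within about 1 mm. The regrip showed that the top-camera poses agree with the arm to about 1 mm. I take the nest as (0.579, 0.234) with yaw 1.805, then lift and carry.

>>> {"op": "jog_arm", "data": {"deltas": [[0,0,0.005,0,0,0,0.6],[0,0,0.02,0,0,0,0.6],[0,0,0.03,0,0,0,0.6],[0,0,0.03,0,0,0,0.6],[0,0,0.03,0,0,0,0.6],[0,0,0.03,0,0,0,0.6],[0,0,0.03,0,0,0,0.6],[0,0,0.01,0,0,0,0.6],[0,0,0,0,0,0,0.6]], "newtons": 45}}

```text
t: 13.25
eef_pos: [0.5849, 0.0199, 0.2883]
tool_rot: [0.0, 0.925, 0.38, 0.001]
contact_force: [0.7, -0.5, -5.3]
gripper_width: 0.697
grasp_force: 50.5
```

>>> {"op": "jog_arm", "data": {"deltas": [[0,0.01,0,0,0,0.06,0.6],[0,0.025,0,0,0,0.12,0.6],[0,0.03,0,0,0,0.13,0.6],[0,0.03,0,0,0,0.13,0.6],[0,0.03,0,0,0,0.13,0.6],[0,0.03,0,0,0,0.13,0.6],[0,0.03,0,0,0,0.13,0.6],[0,0.018,0,0,0,0.12,0.6],[-0.005,0.01,0,0,0,0.076,0.6],[0,0,0,0,0,0,0.6]]}}

```text
t: 14.25
eef_pos: [0.5774, 0.2352, 0.2846]
tool_rot: [-0.001, 0.618, 0.786, -0.002]
contact_force: [-0.2, -0.2, -5.2]
gripper_width: 0.695
grasp_force: 50.5
```

>>> {"op": "jog_arm", "data": {"deltas": [[0,0,0,0,0,0,0.6],[0,0,0,0,0,0,0.6]]}}

```text
t: 14.45
eef_pos: [0.5793, 0.2316, 0.2866]
tool_rot: [0.0, 0.621, 0.784, -0.001]
contact_force: [-0.1, -0.6, -4.4]
gripper_width: 0.694
grasp_force: 50.5
```

Run:
```python
from h import *
st()
```

```text
t 14.45 p [0.5793 0.2316 0.2866] closeyaw 0.2306 tilt [-0.0009 -0.0014] F [-0.1 -0.6 -4.4] w 0.694 g 50.5 q7 [-0.86  0.39  0.5   1.67 -0.21  1.13 -0.06]
```

>>> {"op": "jog_arm", "data": {"deltas": [[0,0.0024,-0.015,0,0,0.003,0.6],[0,0,-0.025,0,0,0,0.6],[0,0,-0.025,0,0,0,0.6],[0,0,-0.025,0,0,0,0.6],[0,0,-0.015,0,0,0,0.6],[0,0,-0.006,0,0,0,0.6],[0,0,0,0,0,0,0.6],[0,0,0,0,0,0,0.6]]}}

```text
t: 15.25
eef_pos: [0.58, 0.2357, 0.1774]
tool_rot: [0.0, 0.619, 0.786, 0.001]
contact_force: [0.4, 0.8, -3.8]
gripper_width: 0.694
grasp_force: 50.3
```

Run:
```python
from h import *
import pickle
st()
c=bot.read_camera("top");s=bot.read_camera("scene");pickle.dump({"top":c,"scene":s},open("c3.pkl","wb"))
```

```text
t 15.25 p [0.58   0.2357 0.1774] closeyaw 0.2367 tilt [0.0016 0.0007] F [ 0.4  0.8 -3.8] w 0.694 g 50.3 q7 [-0.82  0.51  0.46  1.77 -0.27  0.92 -0.01]
```

>>> {"op": "jog_arm", "data": {"deltas": [[-0.001,-0.0015,-0.003,0,0,-0.002,0.6],[0,0,-0.003,0,0,0,0.6],[0,0,-0.003,0,0,0,0.6],[0,0,0,0,0,0,0.6]]}}

```text
t: 15.75
eef_pos: [0.5778, 0.234, 0.1669]
tool_rot: [-0.0, 0.619, 0.785, -0.0]
contact_force: [-0.1, -0.4, -4.2]
gripper_width: 0.697
grasp_force: 50.4
```

>>> {"op": "jog_arm", "data": {"deltas": [[0,0,-0.002,0,0,0,0.6],[0,0,-0.002,0,0,0,0.6],[0,0,0,0,0,0,0.6]]}}

```text
t: 16.05
eef_pos: [0.578, 0.2341, 0.1631]
tool_rot: [-0.0, 0.619, 0.785, -0.0]
contact_force: [0.3, -0.1, -6.3]
gripper_width: 0.695
grasp_force: 50.4
```

>>> {"op": "jog_arm", "data": {"deltas": [[0,0,-0.002,0,0,0,0.6],[0,0,-0.002,0,0,0,0.6],[0,0,0,0,0,0,0.6]]}}

```text
t: 16.35
eef_pos: [0.5787, 0.2348, 0.1597]
tool_rot: [0.0, 0.619, 0.785, 0.001]
contact_force: [1.6, 1.0, -4.0]
gripper_width: 0.696
grasp_force: 50.4
```

>>> {"op": "jog_arm", "data": {"deltas": [[0,0,-0.002,0,0,0,0.6],[0,0,-0.002,0,0,0,0.6],[0,0,0,0,0,0,0.6]]}}

```text
t: 16.65
eef_pos: [0.5787, 0.235, 0.1555]
tool_rot: [0.0, 0.619, 0.785, 0.001]
contact_force: [2.9, 3.2, -4.6]
gripper_width: 0.694
grasp_force: 50.1
```

>>> {"op": "jog_arm", "data": {"deltas": [[0,0,-0.002,0,0,0,0.6],[0,0,0,0,0,0,0.6]]}}

```text
t: 16.85
eef_pos: [0.5787, 0.2349, 0.1536]
tool_rot: [0.0, 0.619, 0.785, 0.001]
contact_force: [2.9, 3.9, -3.8]
gripper_width: 0.696
grasp_force: 50.1
```

>>> {"op": "jog_arm", "data": {"deltas": [[0,0,-0.002,0,0,0,0.6],[0,0,0,0,0,0,0.6]]}}

```text
t: 17.05
eef_pos: [0.5787, 0.2348, 0.1516]
tool_rot: [0.0, 0.619, 0.785, 0.001]
contact_force: [3.2, 4.5, -2.2]
gripper_width: 0.692
grasp_force: 50.2
```

Run:
```python
from h import *
o=st();print(o["torque"].round(3))
```

```text
t 17.05 p [0.5787 0.2348 0.1516] closeyaw 0.2353 tilt [0.0012 0.0011] F [ 3.2  4.5 -2.2] w 0.692 g 50.2 q7 [-0.81  0.54  0.44  1.8  -0.29  0.87  0.  ]
[ 1.516 -0.86  -0.065]
```

>>> {"op": "jog_arm", "data": {"deltas": [[0.0005,0.001,0,0,0,0,0.6],[0,0,0,0,0,0,0.6]]}}

```text
t: 17.25
eef_pos: [0.5788, 0.2352, 0.1514]
tool_rot: [0.0, 0.619, 0.785, 0.0]
contact_force: [2.4, 3.4, -2.5]
gripper_width: 0.698
grasp_force: 50.3
```

>>> {"op": "jog_arm", "data": {"deltas": [[0.0005,0.0005,-0.002,0,0,0,0.6],[0,0,0,0,0,0,0.6]]}}

```text
t: 17.45
eef_pos: [0.5789, 0.2353, 0.149]
tool_rot: [-0.0, 0.619, 0.785, -0.0]
contact_force: [1.6, 3.3, -4.4]
gripper_width: 0.696
grasp_force: 50.2
```

Run:
```python
from h import *
o=st();print(o["torque"].round(3))
```

```text
t 17.45 p [0.5789 0.2353 0.149 ] closeyaw 0.2349 tilt [-0.0008 -0.0006] F [ 1.6  3.3 -4.4] w 0.696 g 50.2 q7 [-0.81  0.54  0.44  1.79 -0.29  0.87  0.  ]
[ 1.001 -0.51   0.014]
```

Both pins have entered and the side force is dropping. I keep lowering with small corrections.

>>> {"op": "jog_arm", "data": {"deltas": [[0.0005,0.001,-0.002,0,0,0,0.6],[0,0.0005,-0.002,0,0,0,0.6],[0,0,0,0,0,0,0.6]]}}

```text
t: 17.75
eef_pos: [0.579, 0.237, 0.1448]
tool_rot: [-0.0, 0.619, 0.785, -0.001]
contact_force: [1.1, 2.6, -3.9]
gripper_width: 0.695
grasp_force: 50.5
```

>>> {"op": "jog_arm", "data": {"deltas": [[0,0.0005,-0.003,0,0,0,0.6],[0,0,-0.003,0,0,0,0.6],[0,0,0,0,0,0,0.6]]}}

```text
t: 18.05
eef_pos: [0.5792, 0.2377, 0.1387]
tool_rot: [-0.0, 0.619, 0.785, -0.0]
contact_force: [-0.0, 3.3, -6.3]
gripper_width: 0.692
grasp_force: 50.2
```

Run:
```python
from h import *
o=st();print(o["torque"].round(3))
```

```text
t 18.05 p [0.5792 0.2377 0.1387] closeyaw 0.2352 tilt [-0.001  -0.0003] F [-0.   3.3 -6.3] w 0.692 g 50.2 q7 [-0.81  0.56  0.44  1.8  -0.3   0.85  0.01]
[ 0.879  0.    -0.037]
```

>>> {"op": "jog_arm", "data": {"deltas": [[0,0.001,0,0,0,0,0.6],[0,0,0,0,0,0,0.6]]}}

```text
t: 18.25
eef_pos: [0.5793, 0.2382, 0.139]
tool_rot: [-0.0, 0.619, 0.785, -0.001]
contact_force: [-0.0, 1.6, -5.1]
gripper_width: 0.694
grasp_force: 50.3
```

>>> {"op": "jog_arm", "data": {"deltas": [[0,0.001,0,0,0,0,0.6],[0,0,0,0,0,0,0.6]]}}

```text
t: 18.45
eef_pos: [0.5798, 0.2389, 0.1395]
tool_rot: [0.0, 0.619, 0.785, -0.0]
contact_force: [0.0, -0.6, -4.5]
gripper_width: 0.693
grasp_force: 50.5
```

Run:
```python
from h import *
o=st();print(o["torque"].round(3))
s=bot.read_camera("scene")
save(s,"c6.png",(160,90,250,210),5)
```

```text
t 18.45 p [0.5798 0.2389 0.1395] closeyaw 0.2346 tilt [ 0.     -0.0009] F [ 0.  -0.6 -4.5] w 0.693 g 50.5 q7 [-0.81  0.56  0.44  1.8  -0.3   0.86  0.  ]
[-0.03   0.063  0.079]
```

View pics/c6.png

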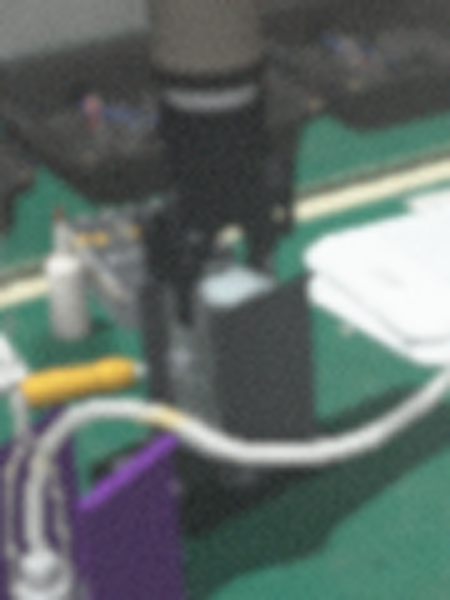

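Scene crop: the lamp is between the screens (glass at 235,285), with the gripper clear. The side force is zero, so I lower to the seat.

>>> {"op": "jog_arm", "data": {"deltas": [[0,0,-0.002,0,0,0,0.6],[0,0,-0.002,0,0,0,0.6],[0,0,-0.002,0,0,0,0.6],[0,0,0,0,0,0,0.6]]}}

```text
t: 18.9
eef_pos: [0.5796, 0.2393, 0.1331]
tool_rot: [0.0, 0.619, 0.785, -0.0]
contact_force: [-0.3, -0.0, -4.9]
gripper_width: 0.694
grasp_force: 50.6
```

>>> {"op": "jog_arm", "data": {"deltas": [[0,0,-0.0015,0,0,0,0.6],[0,0,0,0,0,0,0.6]]}}

```text
t: 19.1
eef_pos: [0.5797, 0.2393, 0.1318]
tool_rot: [0.0, 0.619, 0.785, -0.0]
contact_force: [-0.7, -0.5, -4.5]
gripper_width: 0.697
grasp_force: 50.6
```

>>> {"op": "jog_arm", "data": {"deltas": [[0,0,-0.001,0,0,0,0.6],[0,0,0,0,0,0,0.6]]}}

```text
t: 19.3
eef_pos: [0.5797, 0.2393, 0.1309]
tool_rot: [0.0, 0.619, 0.785, -0.0]
contact_force: [-0.4, -1.6, -3.1]
gripper_width: 0.697
grasp_force: 50.7
```

>>> {"op": "jog_arm", "data": {"deltas": [[0,0,-0.001,0,0,0,0.6],[0,0,0,0,0,0,0.6]]}}

```text
t: 19.5
eef_pos: [0.5797, 0.2394, 0.1299]
tool_rot: [0.0, 0.619, 0.785, -0.0]
contact_force: [-0.8, -1.4, -3.4]
gripper_width: 0.692
grasp_force: 50.8
```

>>> {"op": "jog_arm", "data": {"deltas": [[0,0,-0.001,0,0,0,0.6],[0,0,0,0,0,0,0.6]]}}

```text
t: 19.7
eef_pos: [0.5798, 0.2393, 0.1295]
tool_rot: [-0.0, 0.619, 0.785, -0.0]
contact_force: [-3.9, -4.7, 3.0]
gripper_width: 0.695
grasp_force: 51.3
```

Run:
```python
from h import *
o=st();print(o["torque"].round(3))
```

```text
t 19.7 p [0.5798 0.2393 0.1295] closeyaw 0.2347 tilt [-0.0001  0.    ] F [-3.9 -4.7  3. ] w 0.695 g 51.3 q7 [-0.8   0.57  0.43  1.8  -0.31  0.84  0.01]
[-0.903  0.895  0.05 ]
```

Seat contact comes exactly at the expected height (0.1295). I settle slightly, then release.

>>> {"op": "jog_arm", "data": {"deltas": [[-0.0003,-0.0005,-0.0005,0,0,0,0.6],[0,0,0,0,0,0,0.6],[0,0,0,0,0,0,0.715],[0,0,0,0,0,0,0.73],[0,0,0,0,0,0,0.76],[0,0,0,0,0,0,0.9],[0,0,0,0,0,0,0.9]], "newtons": 20}}

```text
t: 20.4
eef_pos: [0.5798, 0.2396, 0.1286]
tool_rot: [0.0, 0.619, 0.785, 0.001]
contact_force: [-0.6, 0.9, 0.4]
gripper_width: 0.899
grasp_force: 0.0
```

Run:
```python
from h import *
o=st();print(o["torque"].round(3))
```

```text
t 20.4 p [0.5798 0.2396 0.1286] closeyaw 0.2352 tilt [0.001  0.0006] F [-0.6  0.9  0.4] w 0.899 g 0.0 q7 [-0.8   0.57  0.43  1.8  -0.31  0.84  0.01]
[-0.016  0.014 -0.024]
```

>>> {"op": "jog_arm", "data": {"deltas": [[0,0,0.01,0,0,0,1],[0,0,0.03,0,0,0,1],[0,0,0.03,0,0,0,1],[0,0,0.04,0,0,0,1],[0,0,0.04,0,0,0,1],[0,0,0.03,0,0,0,1],[-0.02,0.04,0,0,0,0,1],[-0.02,0.045,0,0,0,0,1],[-0.02,0.045,0,0,0,0,1],[-0.02,0.045,0,0,0,0,1]]}}

```text
t: 21.4
eef_pos: [0.4987, 0.4157, 0.3098]
tool_rot: [-0.0, 0.62, 0.785, 0.001]
contact_force: [0.4, 0.5, -0.6]
gripper_width: 0.999
grasp_force: 0.0
```

>>> {"op": "jog_arm", "data": {"deltas": [[-0.03,0.04,0,0,0,0,1],[-0.03,0.04,0,0,0,0,1],[-0.03,0.04,0,0,0,0,1],[-0.03,0.03,0,0,0,0,1],[0,0,0,0,0,0,1]]}}

```text
t: 21.9
eef_pos: [0.3718, 0.5706, 0.3084]
tool_rot: [-0.002, 0.615, 0.789, 0.0]
contact_force: [-0.0, 0.2, -0.3]
gripper_width: 0.998
grasp_force: 0.0
```

Run:
```python
from h import *
import pickle
st()
c=bot.read_camera("top");s=bot.read_camera("scene")
old=pickle.load(open("c0.pkl","rb"))
def seg(c,box,ctr0,yaw,z):
    im=c["img"].astype(int);r,g,b=im[...,0],im[...,1],im[...,2]
    m=((r>120)&(g>130)&(b>120)&(g>=r)).astype(np.uint8);k=np.zeros_like(m);k[box[1]:box[3],box[0]:box[2]]=1;m&=k
    n,l,sx,ce=cv2.connectedComponentsWithStats(m);i=1+np.argmax(sx[1:,4])
    rc=cv2.minAreaRect(np.argwhere(l==i)[:,::-1].astype(np.float32))
    print(sx[i],ce[i],"minrect",rc,"world",ray(c,*ce[i],z).round(4))
print(proj(c,[.579,.238,.138]),proj(old["top"],[.5405,-.1945,.144]))
seg(c,(155,165,210,225),0,0,.138);seg(old["top"],(295,175,340,215),0,0,.144)
# stand & bystander shift between first and last picture
for n,k in(("top",c),("scene",s)):
    d=np.abs(k["img"].astype(int)-old[n]["img"]).max(2);
    for nm,w in(("stand base",(.49,-.24,.012)),("meter",(.71,-.03,.03)),("tape",(.73,.13,.02)),("driver",(.56,.38,.02)),("bin",(.64,-.42,.03))):
        u,v=proj(k,w).astype(int); print(n,nm,(u,v),np.median(d[v-12:v+12,u-12:u+12]))
```

```text
t 21.9 p [0.3718 0.5706 0.3084] closeyaw 0.2467 tilt [-0.0036  0.0028] F [-0.   0.2 -0.3] w 0.998 g 0.0 q7 [-1.36  0.47  0.4   1.5  -0.19  1.22 -0.68]
[172.93290744 184.71650617] [317.06528634 193.85200448]
[163 171  22  26 343] [174.52769679 184.06997085] minrect ((173.17648315429688, 182.79412841796875), (23.536956787109375, 19.30681037902832), 77.47119140625) world [0.5809 0.2332 0.138 ]
[305 183  24  23 368] [316.51358696 194.44565217] minrect ((315.92352294921875, 193.5941162109375), (21.584583282470703, 20.066070556640625), 12.52880573272705) world [ 0.5387 -0.1928  0.144 ]
top stand base (np.int64(327), np.int64(215)) 1.0
top meter (np.int64(261), np.int64(149)) 1.0
top tape (np.int64(212), np.int64(145)) 1.0
top driver (np.int64(136), np.int64(197)) 1.0
top bin (np.int64(381), np.int64(167)) 1.0
scene stand base (np.int64(264), np.int64(254)) 3.0
scene meter (np.int64(279), np.int64(194)) 3.0
scene tape (np.int64(256), np.int64(177)) 3.0
scene driver (np.int64(184), np.int64(164)) 4.0
scene bin (np.int64(347), np.int64(262)) 2.0
```

```bash
python3 -c "
from h import *
print(bot.hand_in())"
```

```text
the job is handed in; nothing more can be done
None
```

The grey lamp head is seated in the black test nest, released, and the job is handed in at about 22 s. The force contact came exactly at the expected home height, and camera checks showed the stand and bystanders unmoved. I did not measure the lamp's height again after letting go.

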